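Make up the navy kit tray

ROBOT

A 6-joint arm with a two-finger parallel gripper is mounted at the origin on the work surface. World frame = base frame: x ahead of the robot, y to its left, z up, the work surface at z = 0. Lengths are in m, angles in rad, forces in N, time in s.
With the tool pointing down it reaches from about 0.3 to 0.75 m from the base axis. Payload 8.5 kg.
Tool frame: the origin (TCP) lies at the centre of the arm's flange, where the gripper is bolted on; the fingertips stand 173 mm ahead of it and the grasp point (between the pads) lies ctrl.grip_point_offset ahead of it (ctrl.grip_point_offset is the distance from the TCP to the grasp point, in m); z points along the fingers, y is the line along which they close (so a half turn about z gives the same grasp; the last joint's range is limited). The gripper opens to 85 mm and grips with 20 to 120 N. Pads are 22 mm wide; open, the fingers measure 114 mm over their backs; the gripper's body (76 mm by 85 mm) begins 54 mm behind the grasp point. The pads swing forward as they close: fully open they stand 13 mm farther back than shut.
Start: joints at [1.123, 0.381, 1.297, -0, 1.464, -0.215], TCP at [0.127, 0.535, 0.405] pointing down, gripper open.
Joint ranges: [-3.11, 3.11], [-0.89, 2.33], [0.22, 2.48], [-1.42, 4.56], [0.17, 2.85], [-2.88, 2.88]. Speed limits (rad/s): [2.39, 2.39, 3.14, 3.14, 3.14, 3.14].

INTERFACE

Orientations are given as a 3x3 rotation matrix whose columns are the frame's x, y, z axes.
In Python, from cell import ctrl gives the robot as it stands.
- The arm moves only by the shell command python3 -m crank 'ROWS'. ROWS is a JSON object whose one key "steps" holds a list of rows, each a list of 7 numbers: the shift along the tool's x, y, z in units of 50 mm (1.0 is 50 mm), then the turn, a rotation vector about the tool's x, y, z in units of 6 degrees (1.0 is 6 degrees), then the closure, from 0 (fully open) to 1 (shut). In form: {"steps": [[dx, dy, dz, ax, ay, az, jaw], ...]}. A call has 1 to 8 rows; each row shifts and turns the commanded pose from where the row before left it, along the tool's axes as they then stand; what a row does not reach is not made up. A row lasts 1/10 s, in which the tool goes at most 50 mm and 8.59 degrees, less where a joint would pass 70% of its speed; a pose out of reach is approached as far as the arm can. A call is refused whole if a number of a shift passes 1 or a number of a turn 1, either way. A call with a gripper value outside its range is refused whole. The fingers move at their own pace and stop on an object; the grip force is fixed at half the most. Time passes only in rows, so rows that do not move let the fingers close. It gives the time, the measured TCP pose, the force, the opening and the grip force at its end, in the units of the state.
- ctrl.get_state(): the state, without advancing time (a new reading comes with each control period).
- ctrl.read_camera(name): name is "scene" or "top" or "wrist"; returns the picture (480x640x3 uint8, red, green, blue); there is no depth.
- ctrl.camera_info(name): a dict with "fx", "fy", "cx", "cy" (pixels), "k1" (the pictures are not rectified: a ray, as slopes to the right and down, at radius r is drawn at 1 + k1 r^2 times it, then the intrinsics apply), "position" and "rotation" of the camera in the world; the wrist camera has in their place "tool_from_camera" (4x4, takes a point from camera to tool coordinates, whose origin is the TCP and whose axes are the flange's). Camera axes: x right, y up, looking along -z (the intrinsics and any distortion apply to the point x, -y, -z); pixel columns grow to the right and rows downward; lengths in m; the calibration is good to about 2 mm. A picture is of the moment at which its call begins: read the wrist's pose just before it. camera_info takes no time and is no camera call.
- ctrl.finish_job(): hands the job in; it is judged then, once.
Trained networks look in the newest picture that a camera, given by its name, has taken for a name from the list of things; names that differ only in an ending like _2 or _b are one class to them, and where a whole thing is asked for, a point or a joint stands for the part that bears it (a point fixed in the world has none). Each returns a list of dicts, best first, with "score" (0 to 1); they miss things now and then, are a little off and sometimes report something else, mostly with a low value. They report only what shows in the picture. A call takes as long as a camera call. They do not tell look-alikes from the thing itself.
- ctrl.outline_of(name, camera): "mask" (480x640 bool, what is visible of it).
- ctrl.tip_of(name, camera): "at" ([x, y, z] in m, in world coordinates, good to about 4 mm: a listed point, or the origin of a listed thing).
The state is a dict: "time_s": time; "joint_pos": joint angles; "joint_vel": joint speeds; "joint_efforts": joint torques, N m; "eef_pos": TCP position; "ee_rot": TCP orientation; "ft_force": force on the tool from outside, world axes, zero at the start; "moment": the same for the moment, N m; "opening": finger opening in m; "grip_force": force on a finger pad.
Only numpy, scipy, OpenCV 4.12 (cv2) and the standard library are available. Lean on these libraries where they do the work, as an engineer would, in place of code of your own. Each camera call takes 0.05 s, during which the arm holds its last target. There are 200 camera calls.

TASK

Make up the kit tray for the navy sewing job: stand the full navy spool upright in the round cup, put the wound navy bobbin flat in the small round dish, lay the seam ripper flat in the narrow lane and the white buttonhole foot flat in the wide lane, each lying fully inside its own place. Leave the nearly used-up spool, the bare bobbin and the lint brush where they are on the bench, without shifting or tipping them.

Things in the scene. Friction and masses are not known exactly. Their poses are not given: they have to be found in the camera images.
- spool_full: The full spool: navy thread wound thick, 46 mm across and 64 mm tall, standing upright on a white tube (22 mm across) whose end shows in the middle from above. Origin: centre of its underside, z up. To go into the tray.
- bobbin_wound: The wound bobbin: steel, 26 mm across and 11 mm tall, lying flat, with navy thread showing through the windows of its flange. Origin: centre of its underside, z up. To go into the tray.
- seam_ripper: Seam ripper lying flat, 104 mm long, cream plastic handle and a thin two-pronged steel fork with a tiny red ball. Its x runs along it towards the fork; origin at mid-length on its underside, z up. The handle, 11 mm wide (y) and 10 mm tall, spans x = -52 to +14 mm; the weight lies at about x = -14 mm, the place to grip it. To go into the tray.
- buttonhole_foot: Sliding buttonhole foot: flat white plastic frame, 92 mm long (x), 28 mm wide (y), 10 mm tall, with open windows and a red tick on one rail, lying flat. Origin: centre of its underside, z up. To go into the tray.
- spool_spent: The nearly used-up spool: the same white tube, 64 mm tall, upright, with only a thin navy wind left, 29 mm across. Origin: centre of its underside. Stays on the table.
- bobbin_bare: The bare bobbin: the same steel bobbin, 26 mm across and 11 mm tall, lying flat with no thread, all steel grey. Origin: centre of its underside. Stays on the table.
- lint_brush: Lint brush lying flat, 104 mm long, with the same cream handle (11 mm wide, 10 mm tall) as the seam ripper but a steel ferrule and black bristles at its +x end. Origin at mid-length on its underside. Stays on the table.
- insert_cup: Fixed white insert, 126 (x) x 92 mm (y), one of three side by side along y, in changing order, in a wooden tray with walls 10 mm above the table. Origin: centre of its underside, 5 mm above the table; inner floor 3 mm higher. At its centre a round cup for the spool: 66 mm across inside, wall 3 mm thick, 12 mm high above the inner floor.
- insert_dish: Fixed white insert, 126 (x) x 92 mm (y), one of three side by side along y, in changing order, in a wooden tray with walls 10 mm above the table. Origin: centre of its underside, 5 mm above the table; inner floor 3 mm higher. At its centre a small round dish for the bobbin: 50 mm across inside, wall 3 mm thick, 4 mm high above the inner floor.
- insert_lanes: Fixed white insert, 126 (x) x 92 mm (y), one of three side by side along y, in changing order, in a wooden tray with walls 10 mm above the table. Origin: centre of its underside, 5 mm above the table; inner floor 3 mm higher. Two lanes along x, 124 mm long, lips 4 mm above inner floor: narrow one 34 mm wide, mid-line y = -27 mm; wide one 52 mm, mid-line y = +18 mm. A thing may point either way.
There are look-alikes about, which are no part of the job. What is shaped like the bobbin_wound but brown or red is not meant.

How it is judged:
By the outcome, as a careful person would: the job done as asked, in the order asked, and still so for the second after the job is handed in, with the robot touching nothing.
It also fails if it takes over 106 s, if anything falls off the work surface, if the arm or the gripper's body presses on something with over 40 N, if the wrist force passes 120 N, or if a joint passes its speed limit or range.

## Working session

There is one attempt and no reset: what is moved stays moved. The work goes in short steps, Python scripts to look and compute and a shell command to move; the robot and the scene stay as the last step left them, time stands still between calls to the robot, and variables do not carry over. Pictures are saved under pics/ and viewed, at most 14 in all, crops included, and the job is handed in when it is done.

```bash
ls; mkdir -p pics
python3 - <<'E'
from cell import ctrl
import cv2
s=ctrl.get_state();print(s['time_s'],s['eef_pos'],s['ee_rot'],s['opening'],ctrl.grip_point_offset)
for n in('top','scene','wrist'):
    im=ctrl.read_camera(n);cv2.imwrite(f'pics/{n}0.png',im[:,:,::-1]);print(n,ctrl.camera_info(n))
E
```

```text
pics
0.0 [0.12684932 0.53512666 0.40412792] [[-9.73023448e-01  2.30705378e-01 -6.30525823e-04]
 [ 2.30706006e-01  9.73022719e-01 -1.23566450e-03]
 [ 3.28441504e-04 -1.34779663e-03 -9.99999038e-01]] 0.08529310925485507 0.1547
top {'fx': 447.99752817457835, 'fy': 447.99752817457835, 'cx': 320.0724021435546, 'cy': 226.83173055198154, 'k1': -0.032239018923256056, 'position': array([ 0.43991589, -0.0393424 ,  0.86479628]), 'rotation': array([[ 0.01209277,  0.99340942, -0.11398018],
       [-0.99992324,  0.01232154,  0.0013028 ],
       [ 0.00269862,  0.11395568,  0.99348217]])}
scene {'fx': 435.4615639969471, 'fy': 435.4615639969471, 'cx': 325.61142968650995, 'cy': 235.06381386157764, 'k1': 0.02000951463886833, 'position': array([ 0.85995439, -0.38329926,  0.71707234]), 'rotation': array([[ 0.7403375 , -0.5511627 ,  0.38486368],
       [ 0.67223479,  0.60774704, -0.42278118],
       [-0.00087855,  0.57171952,  0.82044867]])}
wrist {'fx': 361.0881076818756, 'fy': 361.0881076818756, 'cx': 319.3512328637527, 'cy': 239.3162882459842, 'k1': -0.05406103000360311, 'tool_from_camera': array([[ 3.49825350e-04,  9.62483110e-01,  2.71341374e-01,
         6.91268861e-02],
       [ 9.99999922e-01, -3.86145963e-04,  8.04655916e-05,
         1.26612301e-03],
       [ 1.82224149e-04,  2.71341325e-01, -9.62483170e-01,
         3.13207131e-02],
       [ 0.00000000e+00,  0.00000000e+00,  0.00000000e+00,
         1.00000000e+00]])}
```

View pics/top0.png

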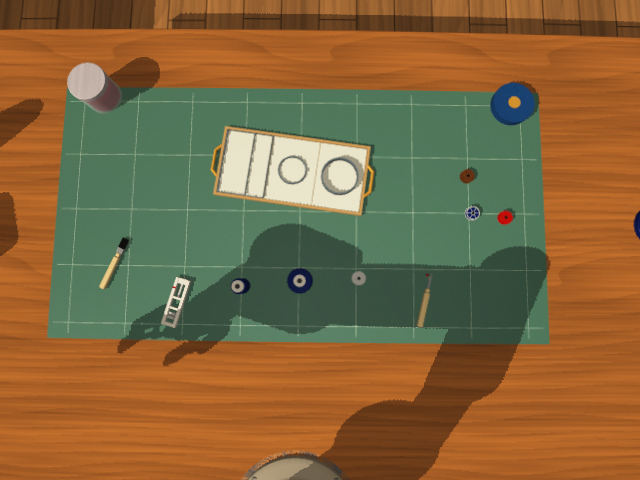

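View pics/scene0.png

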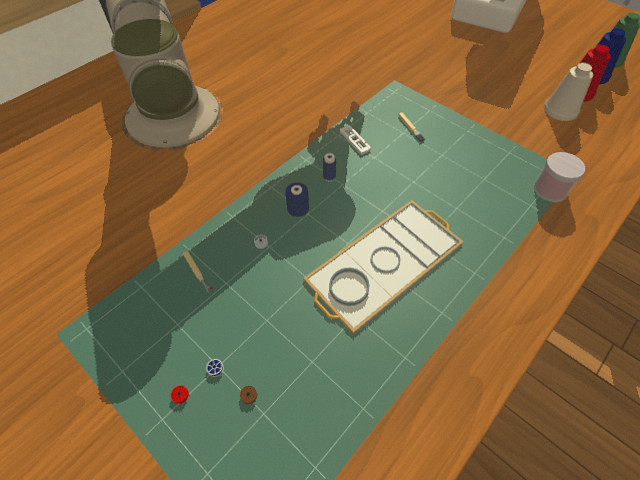

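Top view: candidates for the wound bobbin are (473,213) navy/steel, (468,176) brown, (506,217) red and (359,278) bare grey. The navy one at (473,213) fits. For the full spool, (300,281) is thick and (239,286) has only a thin wind, so (300,281) fits. The ripper is at (425,300) with a red ball; the brush at (113,263) has black bristles. The foot is at (177,302). In the tray, the lanes are on the left, the dish at (293,170) and the cup at (342,176). I'll confirm in a crop and measure.

```bash
cat > h.py <<'E'
import numpy as np, cv2
from cell import ctrl
def campose(n):
    i=ctrl.camera_info(n)
    if n!='wrist': return i,np.array(i['position']),np.array(i['rotation'])
    s=ctrl.get_state();R=np.array(s['ee_rot']);p=np.array(s['eef_pos']);T=np.array(i['tool_from_camera'])
    return i,p+R@T[:3,3],R@T[:3,:3]
def ray2plane(n,uv,z,cp=None):
    i,p,R=cp or campose(n);uv=np.atleast_2d(np.array(uv,float))
    d=np.c_[(uv[:,0]-i['cx'])/i['fx'],(uv[:,1]-i['cy'])/i['fy']];s=d.copy()
    for _ in range(20): s=d/(1+i['k1']*(s**2).sum(1,keepdims=True))
    D=np.c_[s[:,0],-s[:,1],-np.ones(len(s))]@R.T
    return p+D*((z-p[2])/D[:,2])[:,None]
def rect(n,mask,z,cp=None):
    v,u=np.nonzero(mask);P=ray2plane(n,np.c_[u,v],z,cp)[:,:2].astype(np.float32)
    c,(a,b),ang=cv2.minAreaRect(P*1000)
    if a<b: a,b,ang=b,a,ang+90
    return np.round(c,1),round(a,1),round(b,1),round((ang+90)%180-90,1)
E
python3 - <<'E'
from h import *
zs=dict(spool_full=.032,bobbin_wound=.008,seam_ripper=.006,buttonhole_foot=.007,spool_spent=.03,bobbin_bare=.008,lint_brush=.006,insert_cup=.01,insert_dish=.01,insert_lanes=.01)
for n in('top','scene'):
  im=ctrl.read_camera(n)
  for k,z in zs.items():
    t=ctrl.tip_of(k,n);o=ctrl.outline_of(k,n)
    print(n,k,[(np.round(np.array(q['at'])*1000).tolist(),round(q['score'],2)) for q in t if q['score']>.3],[(rect(n,q['mask'],z),round(q['score'],2)) for q in o if q['score']>.3 and q['mask'].any()])
  if n=='top':
    c=[im[y-25:y+25,x-33:x+34] for x,y in((473,213),(300,281),(425,300),(177,302))]
    c=[cv2.resize(a,(400,300),interpolation=cv2.INTER_CUBIC) for a in c]
    cv2.imwrite('pics/crop.png',np.vstack([np.hstack(c[:2]),np.hstack(c[2:])])[:,:,::-1])
E
```

```text
top spool_full [([438.0, -6.0, -0.0], 0.97)] [((array([436.2,  -4.5]), 44.4, 44.1, -89.2), 0.68)]
top bobbin_wound [([644.0, -323.0, 0.0], 0.69), ([562.0, -396.0, 1.0], 0.61), ([572.0, -335.0, 2.0], 0.53)] [((array([ 642.1, -326.2]), 26.0, 24.0, -89.2), 0.62), ((array([ 563.9, -398.6]), 22.0, 19.6, -89.3), 0.61), ((array([ 568.7, -335.4]), 26.9, 26.7, 63.7), 0.55)]
top seam_ripper [([400.0, -241.0, 1.0], 0.71)] [((array([ 388.6, -238. ]), 71.8, 10.3, -13.3), 0.86)]
top buttonhole_foot [([391.0, 236.0, 4.0], 0.89)] [((array([391.5, 232.6]), 91.8, 29.7, -16.4), 0.77)]
top spool_spent [([426.0, 103.0, 1.0], 0.8)] [((array([424.7, 105.5]), 35.4, 27.6, -89.2), 0.65)]
top bobbin_bare [([440.0, -114.0, -0.0], 0.48)] [((array([ 441.2, -115.7]), 22.8, 22.7, -89.8), 0.68)]
top lint_brush [([464.0, 358.0, -3.0], 0.59)] [((array([464.1, 356.5]), 103.9, 15.1, -24.6), 0.82)]
top insert_cup [([650.0, 20.0, 9.0], 0.31)] [((array([637.6, -77.1]), 126.7, 92.1, -7.7), 0.84)]
top insert_dish [([649.0, 22.0, 6.0], 0.76), ([636.0, -77.0, 2.0], 0.55)] [((array([649.3,  14.9]), 126.4, 91.5, -7.2), 0.66)]
to
[... 858 characters left out ...]
4.9), 0.85), ((array([461.8, 354.9]), 107.7, 17.0, -25.0), 0.47)]
scene spool_spent [([426.0, 104.0, -2.0], 0.62)] [((array([422.2, 106.9]), 79.5, 28.4, -48.5), 0.86)]
scene bobbin_bare [([446.0, -112.0, 1.0], 0.67)] [((array([ 444.6, -116.8]), 26.1, 26.0, 42.2), 0.69)]
scene lint_brush [([470.0, 355.0, 2.0], 0.55), ([434.0, -8.0, 3.0], 0.38)] [((array([463.5, 357. ]), 104.6, 18.0, -24.2), 0.49)]
scene insert_cup [([636.0, -75.0, 5.0], 0.58)] [((array([638.3, -77.9]), 124.7, 92.0, -8.0), 0.9)]
scene insert_dish [([654.0, 16.0, 6.0], 0.83)] [((array([650.7,  14.4]), 125.6, 93.7, -7.6), 0.65)]
scene insert_lanes [([661.0, 104.0, 9.0], 0.97)] [((array([662.4, 107.1]), 128.4, 97.9, -7.7), 0.57)]
```

View pics/crop.png

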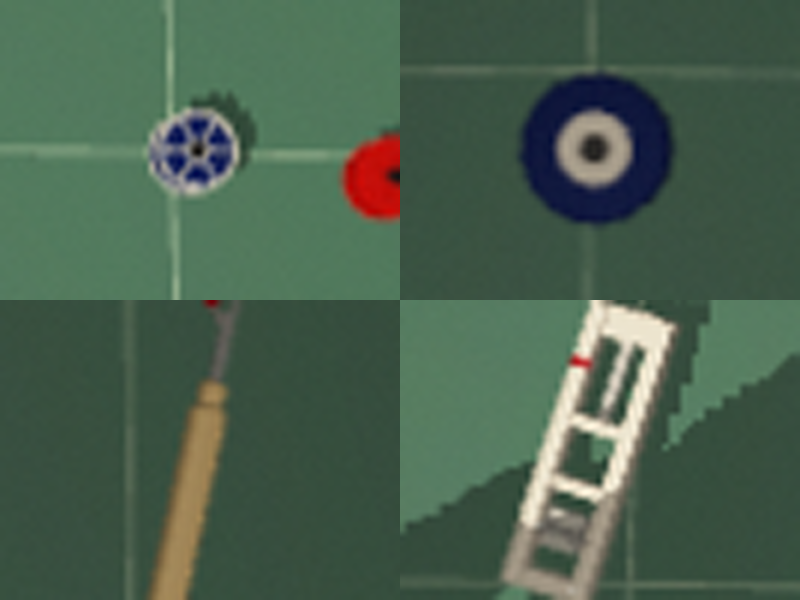

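The crops confirm it: navy spokes on the bobbin at (473,213), thick navy wind on the spool at (300,281), a red ball on the ripper and a red tick on the foot. Now I move above the full spool.

```bash
cat >> h.py <<'E'
def go(x,y,z=None,ydeg=None):
    "tool-frame shift (units) to TCP target, and turn about tool z (units) for the tool y heading"
    s=ctrl.get_state();R=np.array(s['ee_rot']);p=np.array(s['eef_pos'])
    d=R.T@(np.array([x,y,p[2] if z is None else z])-p)/.05
    h=np.degrees(np.arctan2(R[1,1],R[0,1]))
    w=cv2.Rodrigues(R.T@np.array([[R[0,0],R[0,1],0],[R[1,0],R[1,1],0],[0,0,-1]]))[0].ravel()
    print('t',round(s['time_s'],2),'p',p.round(4),'open',round(s['opening'],4),'F',np.round(s['ft_force'],1),'grip',round(s['grip_force'],1),'| shift',d.round(2),'head',h.round(2),'turn',None if ydeg is None else round(-(ydeg-h)/6,2))
E
python3 -m crank '{"steps":[[-0.53,-0.57,0.13,0,0,0,0],[-0.53,-0.57,0.13,0,0,0,0],[-0.53,-0.57,0.13,0,0,0,0],[-0.53,-0.57,0.13,0,0,0,0],[-0.53,-0.57,0.13,0,0,0,0],[-0.53,-0.57,0.13,0,0,0,0],[-0.53,-0.57,0.13,0,0,0,0],[-0.53,-0.57,0.13,0,0,0,0]]}'
python3 -m crank '{"steps":[[-0.53,-0.57,0.13,0,0,0,0],[-0.53,-0.57,0.13,0,0,0,0],[-0.53,-0.57,0.13,0,0,0,0],[-0.53,-0.57,0.13,0,0,0,0],[-0.53,-0.57,0.13,0,0,0,0],[-0.53,-0.57,0.13,0,0,0,0],[-0.53,-0.57,0.13,0,0,0,0],[0,0,0,0,0,0,0]]}'
python3 - <<'E'
from h import *
go(.436,-.006,.197)
cv2.imwrite('pics/w1.png',ctrl.read_camera('wrist')[:,:,::-1])
cp=campose('wrist')
print(ctrl.tip_of('spool_full','wrist')[:2])
E
```

```text
time_s: 3.05
eef_pos: [0.281, 0.263, 0.3527]
ee_rot: [[-0.973, 0.23, 0.001], [0.23, 0.973, 0.0], [-0.001, 0.001, -1.0]]
ft_force: [1.1, 0.0, -0.6]
opening: 0.0856
grip_force: 0.0
time_s: 3.85
eef_pos: [0.417, 0.0243, 0.3067]
ee_rot: [[-0.972, 0.235, 0.001], [0.235, 0.972, -0.001], [-0.001, -0.001, -1.0]]
ft_force: [0.5, 1.1, -0.3]
opening: 0.0852
grip_force: 0.0
t 3.85 p [0.417  0.0243 0.3067] open 0.0852 F [ 0.5  1.1 -0.3] grip 0.0 | shift [-0.51 -0.5   2.2 ] head 76.42 turn None
[{'at': [0.4331, 0.0001, 0.0015], 'score': 0.91}]
```

View pics/w1.png

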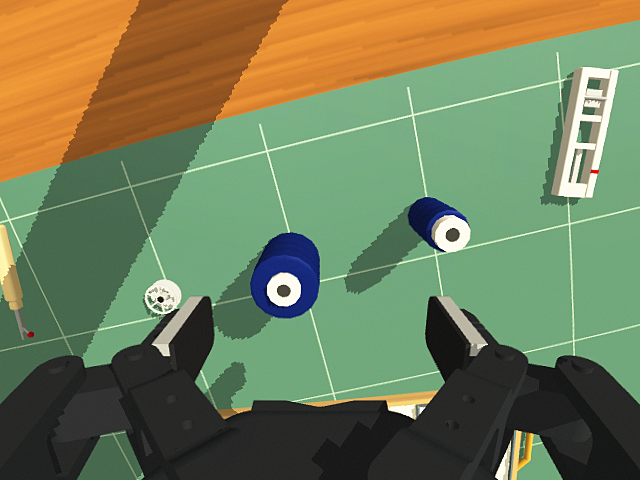

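The wrist view shows the full spool's tube end at (284,291) and the thin spool's at (452,235). I'll fix the spool position by tube ends in both cameras.

Run:
```python
from h import *
print(ray2plane('wrist',(284,291),.064),ray2plane('top',(299.5,281),.064))
go(.436,-.006,.24)
```

```text
[[0.43400639 0.00077014 0.064     ]] [[ 0.43454588 -0.00504268  0.064     ]]
t 3.95 p [0.4151 0.0271 0.307 ] open 0.0852 F [-0.3  1.   0.4] grip 0.0 | shift [-0.56 -0.55  1.34] head 76.57 turn None
```

```bash
python3 -m crank '{"steps":[[-0.26,-0.26,0.3,0,0,0,0],[-0.26,-0.26,0.3,0,0,0,0],[0,0,0.3,0,0,0,0],[0,0,0.2,0,0,0,0],[0,0,0,0,0,0,0],[0,0,0,0,0,0,0]]}' | head -2
python3 - <<'E'
from h import *
import h
cv2.imwrite('pics/w2.png',ctrl.read_camera('wrist')[:,:,::-1])
go(.4345,-.004,.197)
print(ctrl.tip_of('spool_full','wrist')[:2])
E
```

```text
time_s: 4.55
eef_pos: [0.4342, -0.0031, 0.2527]
t 4.6 p [ 0.4343 -0.0033  0.2529] open 0.0854 F [0.1 0.5 0.7] grip 0.0 | shift [-0.01 -0.01  1.12] head 76.72 turn None
[{'at': [0.4389, 0.0002, 0.0045], 'score': 0.86}]
```

View pics/w2.png

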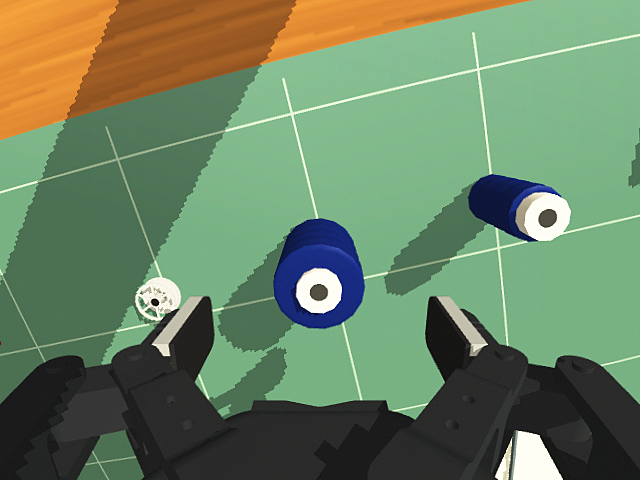

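The tube end at (318,292) is centred between the fingers. I descend and close.

```bash
python3 -m crank '{"steps":[[0,0,0.3,0,0,0,0],[0,0,0.3,0,0,0,0],[0,0,0.3,0,0,0,0],[0,0,0.22,0,0,0,0],[0,0,0,0,0,0,0.5],[0,0,0,0,0,0,0.6],[0,0,0,0,0,0,0.7],[0,0,0,0,0,0,0.7]]}'
python3 -m crank '{"steps":[[0,0,0,0,0,0,0.7],[0,0,0,0,0,0,0.7],[0,0,0,0,0,0,0.7],[0,0,0,0,0,0,0.7]]}'
python3 -c "
from h import *
go(.6375,-.077,.30)"
```

```text
time_s: 5.45
eef_pos: [0.4345, -0.0038, 0.1972]
ee_rot: [[-0.973, 0.231, 0.002], [0.231, 0.973, -0.001], [-0.002, -0.0, -1.0]]
ft_force: [-1.5, -0.2, 4.9]
opening: 0.0447
grip_force: 60.5
time_s: 5.85
eef_pos: [0.4345, -0.0038, 0.1972]
ee_rot: [[-0.973, 0.231, 0.002], [0.231, 0.973, -0.001], [-0.002, -0.0, -1.0]]
ft_force: [-0.5, 0.1, 5.9]
opening: 0.0451
grip_force: 60.5
t 5.85 p [ 0.4345 -0.0038  0.1972] open 0.0451 F [-0.5  0.1  5.9] grip 60.5 | shift [-4.29 -0.49 -2.05] head 76.67 turn None
```

```bash
python3 -m crank '{"steps":[[0,0,-0.3,0,0,0,0.7],[0,0,-0.4,0,0,0,0.7],[0,0,-0.4,0,0,0,0.7],[-0.39,-0.04,-0.3,0,0,0,0.7],[-0.5,-0.06,0,0,0,0,0.7],[-0.5,-0.06,0,0,0,0,0.7],[-0.5,-0.06,0,0,0,0,0.7],[-0.5,-0.06,0,0,0,0,0.7]]}' >/dev/null
python3 -m crank '{"steps":[[-0.5,-0.06,0,0,0,0,0.7],[-0.5,-0.06,0,0,0,0,0.7],[-0.5,-0.05,0,0,0,0,0.7],[-0.4,-0.05,0,0,0,0,0.7],[0,0,0,0,0,0,0.7],[0,0,0,0,0,0,0.7],[0,0,0,0,0,0,0.7]]}'
python3 - <<'E'
from h import *
go(.6375,-.077,.206)
cv2.imwrite('pics/w3.png',ctrl.read_camera('wrist')[:,:,::-1])
E
```

```text
time_s: 7.35
eef_pos: [0.6366, -0.0772, 0.2665]
ee_rot: [[-0.973, 0.23, -0.0], [0.23, 0.973, 0.0], [0.001, 0.0, -1.0]]
ft_force: [-0.1, -0.1, -0.5]
opening: 0.0445
grip_force: 61.2
t 7.35 p [ 0.6366 -0.0772  0.2665] open 0.0445 F [-0.1 -0.1 -0.5] grip 61.2 | shift [-0.02  0.01  1.21] head 76.67 turn None
```

View pics/w3.png

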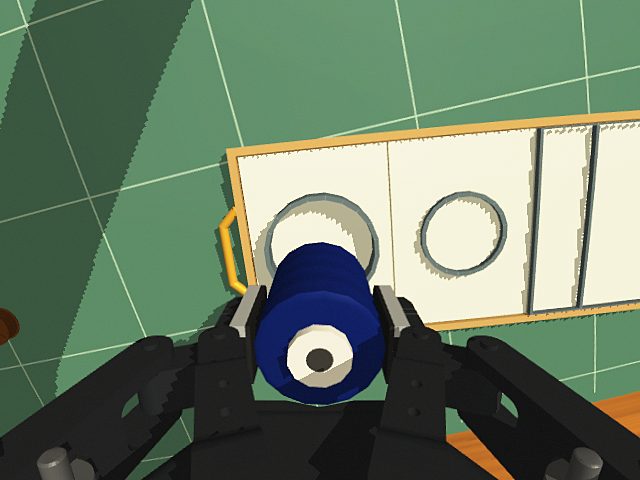

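The spool is held upright, centred laterally over the cup ring (columns 262–378). I check against wrist measurements and lower it.

```bash
python3 -c "
from h import *
print(ray2plane('wrist',[(463,233)],.012), ray2plane('wrist',[(320,195),(262,245),(378,243)],.020), ray2plane('wrist',[(539,128),(530,314),(595,125),(580,307)],.012))"
python3 -m crank '{"steps":[[0,0,0.3,0,0,0,0.7],[0,0,0.3,0,0,0,0.7],[0,0,0.2,0,0,0,0.7],[0,0,0.2,0,0,0,0.7],[0,0,0.1,0,0,0,0.7],[0,0,0.06,0,0,0,0.7],[0,0,0,0,0,0,0.7],[0,0,0,0,0,0,0.7]]}'
python3 -c "
from h import *
go(.6375,-.077,.206)"
```

```text
[[0.64798243 0.01653499 0.012     ]] [[ 0.60184607 -0.06733245  0.02      ]
 [ 0.62396109 -0.10967492  0.02      ]
 [ 0.6393095  -0.0391028   0.02      ]] [[0.59322497 0.07103885 0.012     ]
 [0.71732825 0.05606463 0.012     ]
 [0.59885532 0.10639617 0.012     ]
 [0.72090506 0.09210189 0.012     ]]
time_s: 8.2
eef_pos: [0.6374, -0.0777, 0.2086]
ee_rot: [[-0.973, 0.231, 0.001], [0.231, 0.973, -0.0], [-0.001, -0.0, -1.0]]
ft_force: [0.5, -0.3, -0.6]
opening: 0.0447
grip_force: 61.2
t 8.2 p [ 0.6374 -0.0777  0.2086] open 0.0447 F [ 0.5 -0.3 -0.6] grip 61.2 | shift [0.   0.01 0.05] head 76.66 turn None
```

```bash
python3 -m crank '{"steps":[[0,0,0.03,0,0,0,0.7],[0,0,0.03,0,0,0,0.7],[0,0,0,0,0,0,0.7],[0,0,0,0,0,0,0.45],[0,0,0,0,0,0,0.3],[0,0,0,0,0,0,0.1],[0,0,0,0,0,0,0],[0,0,0,0,0,0,0]]}'
python3 -m crank '{"steps":[[0,0,-0.2,0,0,0,0],[0,0,-0.4,0,0,0,0],[0,0,-0.4,0,0,0,0],[0,0,-0.4,0,0,0,0],[0,0,-0.2,0,0,0,0],[0,0,0,0,0,0,0]]}'
python3 -c "
from h import *
go(.570,-.335,.26)"
```

```text
time_s: 9.0
eef_pos: [0.6373, -0.0776, 0.2052]
ee_rot: [[-0.973, 0.231, 0.0], [0.231, 0.973, -0.0], [-0.0, -0.0, -1.0]]
ft_force: [0.3, -0.7, 0.5]
opening: 0.0856
grip_force: 0.0
time_s: 9.6
eef_pos: [0.6374, -0.0776, 0.287]
ee_rot: [[-0.973, 0.231, 0.003], [0.231, 0.973, -0.001], [-0.003, -0.0, -1.0]]
ft_force: [-0.1, 0.1, -0.3]
opening: 0.0854
grip_force: 0.0
t 9.6 p [ 0.6374 -0.0776  0.287 ] open 0.0854 F [-0.1  0.1 -0.3] grip 0.0 | shift [ 0.13 -5.32  0.54] head 76.66 turn None
```

```bash
python3 -m crank '{"steps":[[0.01,-0.53,0,0,0,0,0.2],[0.01,-0.53,0,0,0,0,0.4],[0.01,-0.53,0,0,0,0,0.5],[0.01,-0.53,0,0,0,0,0.5],[0.01,-0.53,0,0,0,0,0.5],[0.02,-0.53,0,0,0,0,0.5],[0.02,-0.53,0.1,0,0,0,0.5],[0.02,-0.53,0.1,0,0,0,0.5]]}' >/dev/null
python3 -m crank '{"steps":[[0.01,-0.53,0.2,0,0,0,0.5],[0.01,-0.53,0.3,0,0,0,0.5],[0,0,0.25,0,0,0,0.5],[0,0,0,0,0,0,0.5],[0,0,0,0,0,0,0.5],[0,0,0,0,0,0,0.5]]}'
python3 - <<'E'
from h import *
go(.570,-.335,.2)
cv2.imwrite('pics/w4.png',ctrl.read_camera('wrist')[:,:,::-1])
print([q['at'] for q in ctrl.tip_of('bobbin_wound','wrist')[:3]])
for q in ctrl.outline_of('bobbin_wound','wrist')[:3]:print(rect('wrist',q['mask'],.009),q['score'])
E
```

```text
time_s: 11.0
eef_pos: [0.5703, -0.3331, 0.2384]
ee_rot: [[-0.973, 0.23, 0.001], [0.23, 0.973, -0.001], [-0.001, -0.0, -1.0]]
ft_force: [-0.4, 0.7, 1.3]
opening: 0.0425
grip_force: 0.0
t 11.0 p [ 0.5703 -0.3331  0.2384] open 0.0425 F [-0.4  0.7  1.3] grip 0.0 | shift [-0.   -0.04  0.77] head 76.73 turn None
[[0.645, -0.3265, 0.0005], [0.565, -0.3385, 0.001], [0.5615, -0.4011, -0.0009]]
(array([ 640.6, -325.8]), 32.5, 26.2, -12.6) 0.96
(array([ 568.7, -333.9]), 28.7, 25.6, -13.3) 0.95
(array([ 560.9, -397. ]), 29.1, 24.8, -58.5) 0.65
```

View pics/w4.png

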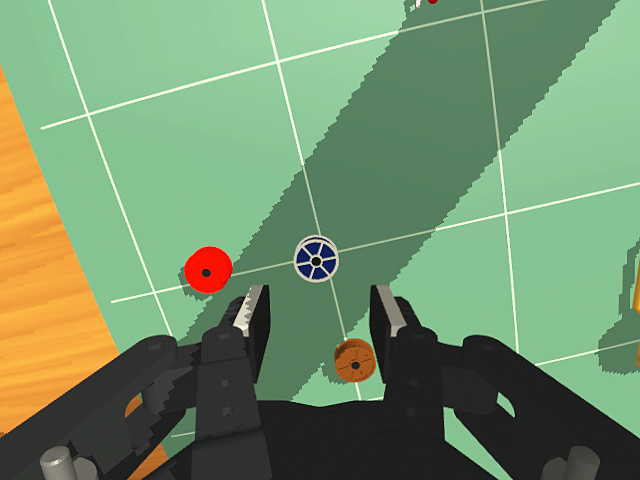

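The navy bobbin's hole is at (316,261), centred between the fingers. Red at (208,270) and brown at (355,360) are clear of the pads. I descend in stages and watch the force for table contact.

```bash
python3 -m crank '{"steps":[[0.02,-0.02,0.3,0,0,0,0.5],[0,0,0.3,0,0,0,0.5],[0,0,0.3,0,0,0,0.5],[0,0,0.2,0,0,0,0.5],[0,0,0.1,0,0,0,0.5],[0,0,0,0,0,0,0.5]]}'
python3 -m crank '{"steps":[[0,0,0.03,0,0,0,0.5],[0,0,0,0,0,0,0.5]]}' |grep -E "eef|ft"
python3 -m crank '{"steps":[[0,0,0.03,0,0,0,0.5],[0,0,0,0,0,0,0.5]]}' |grep -E "eef|ft"
```

```text
time_s: 11.75
eef_pos: [0.5686, -0.3347, 0.1772]
ee_rot: [[-0.973, 0.231, -0.001], [0.231, 0.973, 0.001], [0.001, 0.0, -1.0]]
ft_force: [0.3, 0.4, 0.2]
opening: 0.0428
grip_force: 0.0
eef_pos: [0.5687, -0.3348, 0.1767]
ft_force: [-0.6, 0.3, -0.1]
eef_pos: [0.5686, -0.3347, 0.1748]
ft_force: [-0.9, 0.2, -0.0]
```

```bash
python3 -m crank '{"steps":[[0,0,0,0,0,0,0.6],[0,0,0,0,0,0,0.65],[0,0,0,0,0,0,0.75],[0,0,0,0,0,0,0.85],[0,0,0,0,0,0,0.85],[0,0,0,0,0,0,0.85]]}'
python3 -m crank '{"steps":[[0,0,-0.2,0,0,0,0.85],[0,0,-0.4,0,0,0,0.85],[0,0,-0.4,0,0,0,0.85],[0,0,-0.4,0,0,0,0.85],[0,0,-0.4,0,0,0,0.85],[0,0,0,0,0,0,0.85]]}'
python3 - <<'E'
from h import *
go(.650,.0155,.26)
cv2.imwrite('pics/w5.png',cv2.resize(ctrl.read_camera('wrist')[200:440,160:480],(640,480))[:,:,::-1])
E
```

```text
time_s: 12.75
eef_pos: [0.5687, -0.3347, 0.1751]
ee_rot: [[-0.973, 0.231, 0.0], [0.231, 0.973, -0.0], [-0.001, -0.0, -1.0]]
ft_force: [-0.6, 1.5, 5.1]
opening: 0.0228
grip_force: 58.8
time_s: 13.35
eef_pos: [0.5689, -0.3349, 0.2678]
ee_rot: [[-0.973, 0.231, 0.004], [0.231, 0.973, -0.004], [-0.005, -0.003, -1.0]]
ft_force: [-0.2, -0.8, -0.1]
opening: 0.0227
grip_force: 58.8
t 13.35 p [ 0.5689 -0.3349  0.2678] open 0.0227 F [-0.2 -0.8 -0.1] grip 58.8 | shift [0.04 7.19 0.14] head 76.67 turn None
```

View pics/w5.png

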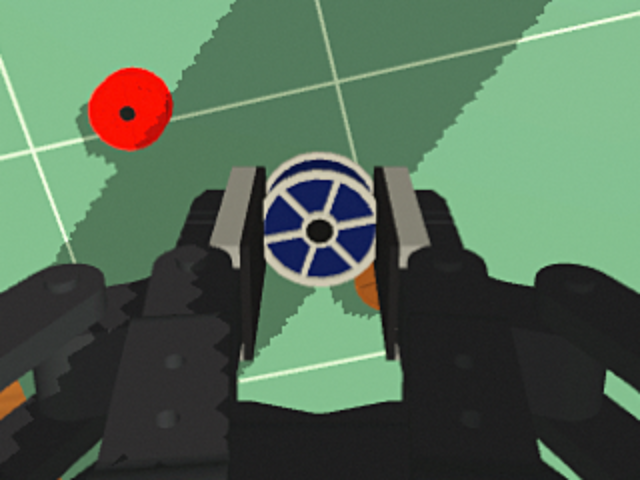

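```bash
python3 -c "
from h import *
print(ray2plane('wrist',(320,315),.268-.175+.011))"
python3 -m crank '{"steps":[[0,0.3,-0.4,0,0,0,0.85],[0,0.5,-0.2,0,0,0,0.85],[0,0.5,0,0,0,0,0.85],[0.01,0.5,0,0,0,0,0.85],[0.01,0.5,0,0,0,0,0.85],[0.01,0.5,0,0,0,0,0.85],[0.01,0.5,0,0,0,0,0.85],[0,0.5,0,0,0,0,0.85]]}' >/dev/null
python3 -m crank '{"steps":[[0,0.5,0,0,0,0,0.85],[0,0.5,0,0,0,0,0.85],[0,0.5,0,0,0,0,0.85],[0,0.5,0,0,0,0,0.85],[0,0.5,0,0,0,0,0.85],[0,0.5,0,0,0,0,0.85],[0,0.39,0,0,0,0,0.85],[0,0.5,0,0,0,0,0.85]]}'>/dev/null
python3 -m crank '{"steps":[[0,0,0.4,0,0,0,0.85],[0,0,0.2,0,0,0,0.85],[0,0,0,0,0,0,0.85],[0,0,0,0,0,0,0.85]]}'
python3 -c "
from h import *
go(.650,.0155,.187)"
```

```text
[[ 0.56845092 -0.33331015  0.104     ]]
time_s: 15.4
eef_pos: [0.6554, 0.0393, 0.2645]
ee_rot: [[-0.973, 0.231, -0.001], [0.231, 0.973, 0.0], [0.001, -0.0, -1.0]]
ft_force: [-0.5, 0.7, -0.4]
opening: 0.0231
grip_force: 58.9
t 15.4 p [0.6554 0.0393 0.2645] open 0.0231 F [-0.5  0.7 -0.4] grip 58.9 | shift [-0.01 -0.49  1.55] head 76.62 turn None
```

```bash
python3 -m crank '{"steps":[[0,-0.25,0,0,0,0,0.85],[0,-0.24,0.2,0,0,0,0.85],[0,0,0.4,0,0,0,0.85],[0,0,0.4,0,0,0,0.85],[0,0,0.3,0,0,0,0.85],[0,0,0.1,0,0,0,0.85],[0,0,0.1,0,0,0,0.85],[0,0,0,0,0,0,0.85]]}'
python3 -m crank '{"steps":[[0,0,0.04,0,0,0,0.85],[0,0,0.04,0,0,0,0.85],[0,0,0,0,0,0,0.85]]}'|grep -E "eef|ft"
python3 -c "
from h import *
go(.650,.0155,.184)"
```

```text
time_s: 16.2
eef_pos: [0.6497, 0.0155, 0.1897]
ee_rot: [[-0.973, 0.231, -0.0], [0.231, 0.973, -0.0], [0.0, -0.0, -1.0]]
ft_force: [-0.3, -0.1, -0.0]
opening: 0.0231
grip_force: 58.9
eef_pos: [0.6497, 0.0161, 0.1858]
ft_force: [0.1, -0.4, -0.8]
t 16.5 p [0.6497 0.0161 0.1858] open 0.023 F [ 0.1 -0.4 -0.8] grip 58.9 | shift [-0.01 -0.01  0.04] head 76.67 turn None
```

```bash
python3 -m crank '{"steps":[[0,0,0.02,0,0,0,0.85],[0,0,0,0,0,0,0.85],[0,0,0,0,0,0,0.65],[0,0,0,0,0,0,0.6],[0,0,0,0,0,0,0.5],[0,0,0,0,0,0,0.5],[0,0,0,0,0,0,0.5]]}'
python3 -m crank '{"steps":[[0,0,-0.1,0,0,0,0.5],[0,0,-0.4,0,0,0,0.5],[0,0,-0.4,0,0,0,0.5],[0,0,-0.4,0,0,0,0.5],[0,0,-0.4,0,0,0,0.5],[0,0,-0.4,0,0,0,0.5],[0,0,-0.2,0,0,0,0.5],[0,0,0,0,0,0,0.5]]}'|grep eef
python3 - <<'E'
from h import *
go(.389,-.238,.30,77)
im=ctrl.read_camera('wrist');print([q['at'] for q in ctrl.tip_of('bobbin_wound','wrist')])
cv2.imwrite('pics/w6.png',im[:,:,::-1])
E
```

```text
time_s: 17.2
eef_pos: [0.6497, 0.016, 0.1847]
ee_rot: [[-0.973, 0.231, 0.0], [0.231, 0.973, -0.0], [-0.0, -0.0, -1.0]]
ft_force: [0.4, -0.1, 0.2]
opening: 0.043
grip_force: 0.0
eef_pos: [0.6498, 0.0161, 0.3012]
t 18.0 p [0.6498 0.0161 0.3012] open 0.0429 F [0.7 0.3 0.1] grip 0.0 | shift [ 3.9  -6.15  0.01] head 76.67 turn -0.05
[[0.6447, 0.0122, 0.0072]]
```

View pics/w6.png

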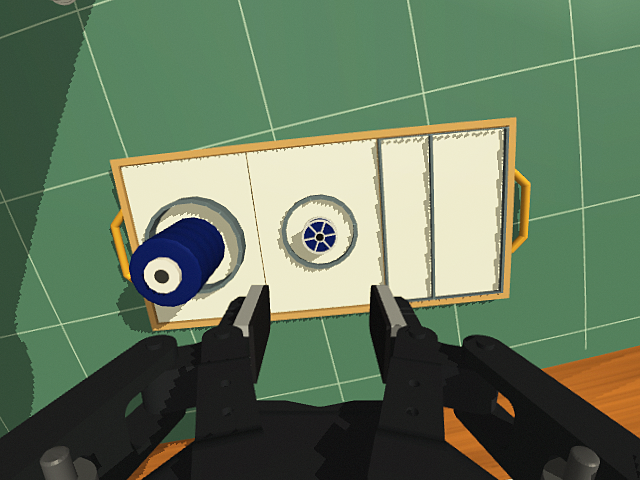

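The spool stands in the cup and the bobbin lies flat in the dish, seen at (320,236). Next is the seam ripper.

```bash
python3 -m crank '{"steps":[[0.2,-0.31,0,0,0,0,0.5],[0.3,-0.47,0,0,0,0,0.5],[0.3,-0.47,0,0,0,0,0.5],[0.3,-0.47,0,0,0,0,0.5],[0.3,-0.47,0,0,0,0,0.5],[0.3,-0.47,0,0,0,0,0.5],[0.3,-0.47,0,0,0,0,0.5],[0.3,-0.47,0,0,0,0,0.5]]}'>/dev/null
python3 -m crank '{"steps":[[0.3,-0.47,0,0,0,0,0.5],[0.3,-0.47,0,0,0,0,0.5],[0.3,-0.47,0,0,0,0,0.5],[0.3,-0.47,0.1,0,0,0,0.5],[0.3,-0.47,0.3,0,0,0,0.5],[0.1,-0.2,0.4,0,0,0,0.5],[0,0,0,0,0,0,0.5],[0,0,0,0,0,0,0.5]]}'|grep eef
python3 - <<'E'
from h import *
go(.389,-.238,.176)
im=ctrl.read_camera('wrist');print([q['at'] for q in ctrl.tip_of('seam_ripper','wrist')])
for q in ctrl.outline_of('seam_ripper','wrist')[:2]:print(rect('wrist',q['mask'],.007),q['score'])
cv2.imwrite('pics/w7.png',im[:,:,::-1])
E
```

```text
eef_pos: [0.3892, -0.2381, 0.2595]
t 19.7 p [ 0.3892 -0.2381  0.2595] open 0.0429 F [-0.2 -0.1 -0.7] grip 0.0 | shift [ 0.   -0.    1.67] head 76.64 turn None
[[0.3989, -0.2449, 0.0018]]
(array([ 401.7, -239.4]), 102.4, 13.3, -11.6) 0.63
```

View pics/w7.png

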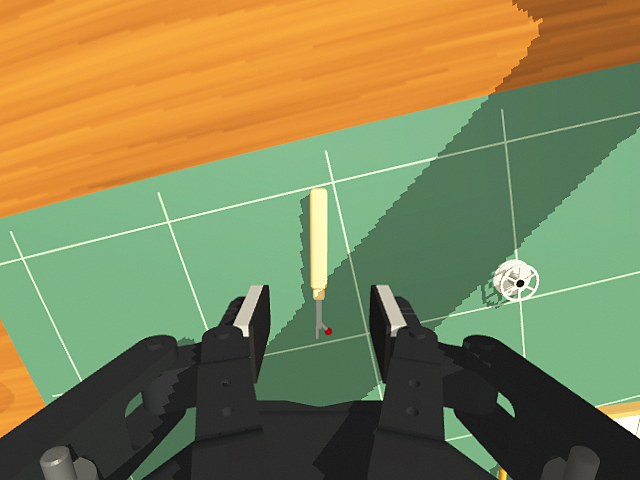

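The ripper lies centred and parallel to the jaws (handle from (318,188) to (318,292)). I descend and grip.

```bash
python3 -m crank '{"steps":[[0,0,0.3,0,0,0,0.5],[0,0,0.4,0,0,0,0.5],[0,0,0.4,0,0,0,0.5],[0,0,0.3,0,0,0,0.5],[0,0,0.15,0,0,0,0.5],[0,0,0.06,0,0,0,0.5],[0,0,0,0,0,0,0.5],[0,0,0,0,0,0,0.5]]}'|grep -E "eef|ft"
python3 -m crank '{"steps":[[0,0,0,0,0,0,0.65],[0,0,0,0,0,0,0.75],[0,0,0,0,0,0,0.85],[0,0,0,0,0,0,1],[0,0,0,0,0,0,1],[0,0,0,0,0,0,1],[0,0,0,0,0,0,1]]}'
python3 -m crank '{"steps":[[0,0,-0.1,0,0,0,1],[0,0,-0.3,0,0,0,1],[0,0,-0.4,0,0,0,1],[0,0,-0.4,0,0,0,1],[0,0,-0.4,0,0,0,1],[0,0,-0.2,0,0,0,1],[0,0,0,0,0,0,1]]}'|grep eef
python3 - <<'E'
from h import *
im=ctrl.read_camera('wrist')
go(.657,.081,.27,82.4)
cv2.imwrite('pics/w8.png',im[:,:,::-1])
E
```

```text
eef_pos: [0.3893, -0.2382, 0.1799]
ft_force: [0.1, 1.2, -0.4]
time_s: 21.35
eef_pos: [0.389, -0.2382, 0.1796]
ee_rot: [[-0.973, 0.231, 0.0], [0.231, 0.973, -0.0], [-0.0, -0.0, -1.0]]
ft_force: [-0.9, 1.3, 5.4]
opening: 0.0081
grip_force: 58.7
eef_pos: [0.3891, -0.2382, 0.2702]
t 22.1 p [ 0.389  -0.2381  0.2693] open 0.0076 F [-0.9  0.2 -0.5] grip 58.7 | shift [-3.74  7.45 -0.01] head 76.66 turn -0.96
```

View pics/w8.png

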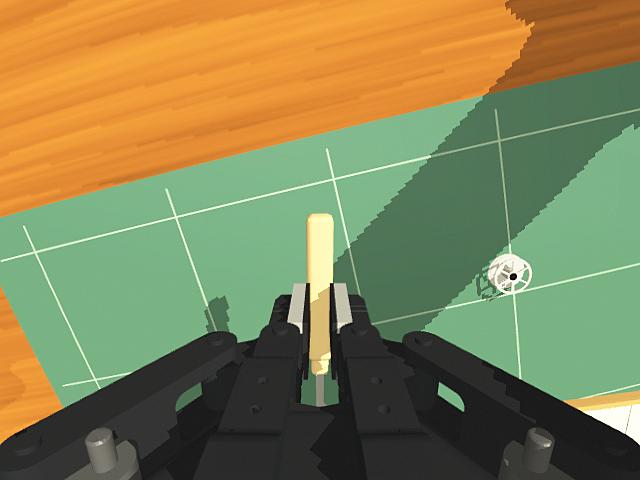

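```bash
python3 -c "
from h import *
print(ray2plane('wrist',(320,215),.10))"
python3 -m crank '{"steps":[[0,0,-0.2,0,0,-0.48,1],[0,0,-0.2,0,0,-0.48,1],[0,0,0,0,0,0,1],[0,0,0,0,0,0,1]]}'
python3 -c "
from h import *
go(.643,.083,.29,82.4)"
```

```text
[[ 0.35039051 -0.22748067  0.1       ]]
time_s: 22.5
eef_pos: [0.3889, -0.2381, 0.2883]
ee_rot: [[-0.991, 0.133, -0.001], [0.133, 0.991, 0.001], [0.001, 0.001, -1.0]]
ft_force: [-0.6, -0.3, 0.8]
opening: 0.008
grip_force: 58.7
t 22.5 p [ 0.3889 -0.2381  0.2883] open 0.008 F [-0.6 -0.3  0.8] grip 58.7 | shift [-4.18  7.04 -0.03] head 82.34 turn -0.01
```

```bash
python3 -m crank '{"steps":[[-0.18,0.3,0,0,0,0,1],[-0.28,0.47,0,0,0,0,1],[-0.28,0.47,0,0,0,0,1],[-0.28,0.47,0,0,0,0,1],[-0.28,0.47,0,0,0,0,1],[-0.28,0.47,0,0,0,0,1],[-0.28,0.47,0,0,0,0,1],[-0.28,0.47,0,0,0,0,1]]}'>/dev/null
python3 -m crank '{"steps":[[-0.28,0.47,0,0,0,0,1],[-0.28,0.47,0,0,0,0,1],[-0.28,0.47,0,0,0,0,1],[-0.28,0.47,0,0,0,0,1],[-0.28,0.47,0,0,0,0,1],[-0.28,0.47,0,0,0,0,1],[-0.28,0.47,0.2,0,0,0,1],[-0.28,0.47,0.4,0,0,0,1]]}'>/dev/null
python3 -m crank '{"steps":[[0.1,-0.16,0.2,0,0,0,1],[0,0,0,0,0,0,1],[0,0,0,0,0,0,1]]}'|grep eef
python3 - <<'E'
from h import *
go(.644,.083,.188,82.4)
im=ctrl.read_camera('wrist')
cv2.imwrite('pics/w9.png',im[:,:,::-1])
E
```

```text
eef_pos: [0.6486, 0.0897, 0.2487]
t 24.4 p [0.6486 0.0897 0.2487] open 0.008 F [ 0.3 -0.5  0.7] grip 58.7 | shift [ 0.07 -0.15  1.21] head 82.36 turn -0.01
```

View pics/w9.png

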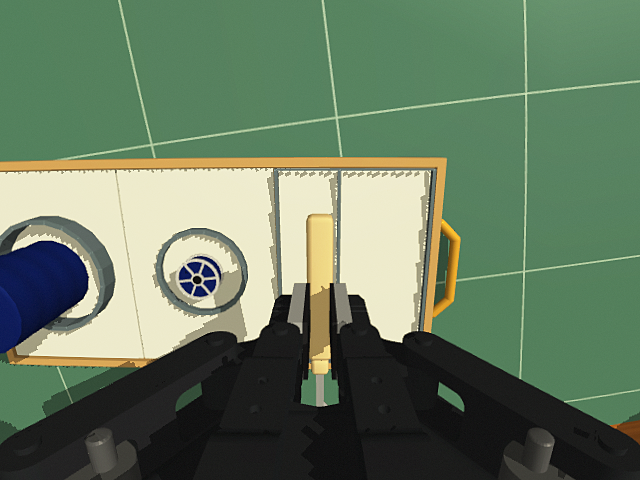

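The ripper is parallel to the lane lips (columns 277 and 338) but about 7 mm too far right, so I correct and lower.

```bash
python3 -c "
from h import *
print(ray2plane('wrist',[(277,175),(338,175),(279,280),(338,280)],.012))"
python3 -m crank '{"steps":[[0.04,-0.08,0.2,0,0,0,1],[0.03,-0.07,0.3,0,0,0,1],[0,0,0.3,0,0,0,1],[0,0,0.2,0,0,0,1],[0,0,0.1,0,0,0,1],[0,0,0,0,0,0,1],[0,0,0,0,0,0,1]]}'|grep -E "eef|ft"
python3 -c "
from h import *
go(.644,.083,.188,82.4)"
```

```text
[[0.59744786 0.0736447  0.012     ]
 [0.60204535 0.10784793 0.012     ]
 [0.66051722 0.06442042 0.012     ]
 [0.66529763 0.10027631 0.012     ]]
eef_pos: [0.6443, 0.083, 0.1948]
ft_force: [0.8, 0.2, 0.8]
t 25.15 p [0.6443 0.083  0.1948] open 0.0079 F [0.8 0.2 0.8] grip 58.7 | shift [0.01 0.   0.14] head 82.42 turn 0.0
```

```bash
python3 -m crank '{"steps":[[0,0.02,0.06,0,0,0,1],[0,0,0.04,0,0,0,1],[0,0,0.03,0,0,0,1],[0,0,0,0,0,0,1]]}'|grep -E "eef|ft"
python3 -m crank '{"steps":[[0,0,0,0,0,0,0.85],[0,0,0,0,0,0,0.75],[0,0,0,0,0,0,0.7],[0,0,0,0,0,0,0.7],[0,0,0,0,0,0,0.7]]}'
python3 -m crank '{"steps":[[0,0,-0.1,0,0,0,0.7],[0,0,-0.4,0,0,0,0.7],[0,0,-0.4,0,0,0,0.6],[0,0,-0.4,0,0,0,0.5],[0,0,-0.4,0,0,0,0.4],[0,0,-0.4,0,0,0,0.4],[0,0,0,0,0,0,0.4]]}'|grep eef
python3 - <<'E'
from h import *
im=ctrl.read_camera('wrist');go(.392,.2325,.29,74.5)
for q in ctrl.outline_of('seam_ripper','wrist')[:2]:print(rect('wrist',q['mask'],.015),q['score'])
cv2.imwrite('pics/w10.png',im[:,:,::-1])
E
```

```text
eef_pos: [0.6443, 0.084, 0.1877]
ft_force: [-0.9, -0.4, 0.5]
time_s: 26.05
eef_pos: [0.6443, 0.084, 0.1877]
ee_rot: [[-0.991, 0.132, -0.0], [0.132, 0.991, 0.0], [0.0, 0.0, -1.0]]
ft_force: [1.5, -0.3, 0.1]
opening: 0.026
grip_force: 0.0
eef_pos: [0.6445, 0.084, 0.2959]
t 26.8 p [0.6443 0.084  0.2939] open 0.0512 F [-0.  -0.1 -1. ] grip 0.0 | shift [5.39 2.28 0.06] head 82.42 turn 1.32
```

View pics/w10.png

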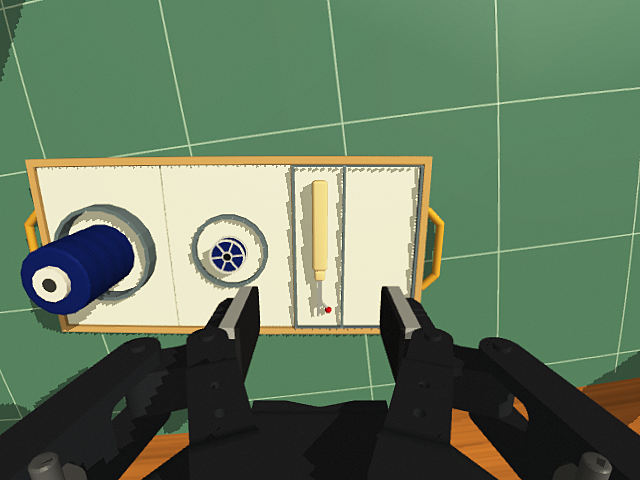

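The ripper lies inside the narrow lane, rows 181–312 within 168–325. Now the foot.

```bash
python3 -m crank '{"steps":[[0.41,0.18,0,0,0,0,0.4],[0.41,0.18,0,0,0,0,0.4],[0.41,0.18,0,0,0,0,0.4],[0.41,0.18,0,0,0,0,0.4],[0.41,0.18,0,0,0,0,0.4],[0.41,0.18,0,0,0,0,0.4],[0.42,0.18,0,0,0,0,0.4],[0.42,0.18,0,0,0,0,0.4]]}'>/dev/null
python3 -m crank '{"steps":[[0.42,0.17,0,0,0,0,0.4],[0.42,0.17,0,0,0,0,0.4],[0.42,0.17,0.1,0,0,0,0.4],[0.42,0.17,0.2,0,0,0,0.4],[0.42,0.17,0.2,0,0,0,0.4],[0,0,0.2,0,0,0.66,0.4],[0,0,0,0,0,0.66,0.4],[0,0,0,0,0,0,0.4]]}'>/dev/null
python3 -m crank '{"steps":[[0,0,0,0,0,0,0.4],[0,0,0,0,0,0,0.4]]}'|grep eef
python3 - <<'E'
from h import *
im=ctrl.read_camera('wrist');go(.392,.2325,.18,74.5)
print([q['at'] for q in ctrl.tip_of('buttonhole_foot','wrist')])
for q in ctrl.outline_of('buttonhole_foot','wrist')[:2]:print(rect('wrist',q['mask'],.008),q['score'])
cv2.imwrite('pics/w11.png',im[:,:,::-1])
E
```

```text
eef_pos: [0.3917, 0.233, 0.2576]
t 28.7 p [0.3918 0.233  0.2576] open 0.0515 F [-0.2  0.3 -0.3] grip 0.0 | shift [-0.01 -0.01  1.55] head 74.55 turn 0.01
[[0.3915, 0.2367, -0.0002]]
(array([392., 234.]), 93.2, 28.2, -16.0) 0.74
```

View pics/w11.png

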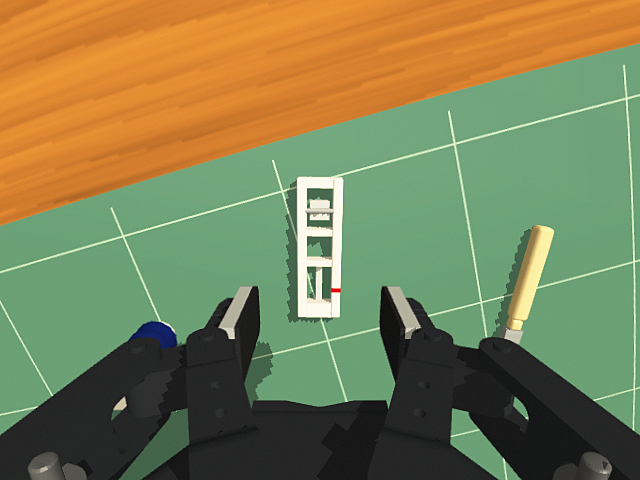

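The foot is centred and parallel between the jaws, from (320,178) to (320,318). I descend and grip.

```bash
python3 -m crank '{"steps":[[0,0.02,0.3,0,0,0.1,0.4],[0,0,0.4,0,0,0.1,0.4],[0,0,0.4,0,0,0,0.4],[0,0,0.3,0,0,0,0.4],[0,0,0.15,0,0,0,0.4],[0,0,0.08,0,0,0,0.4],[0,0,0,0,0,0,0.4],[0,0,0,0,0,0,0.4]]}'|grep -E "eef|ft"
python3 -m crank '{"steps":[[0,0,0,0,0,0,0.55],[0,0,0,0,0,0,0.6],[0,0,0,0,0,0,0.65],[0,0,0,0,0,0,0.75],[0,0,0,0,0,0,0.75],[0,0,0,0,0,0,0.75],[0,0,0,0,0,0,0.75]]}'
python3 -m crank '{"steps":[[0,0,-0.1,0,0,0,0.75],[0,0,-0.3,0,0,0,0.75],[0,0,-0.4,0,0,0,0.75],[0,0,-0.4,0,0,0,0.75],[0,0,-0.4,0,0,-0.45,0.75],[0,0,-0.4,0,0,-0.45,0.75],[0,0,-0.2,0,0,-0.6,0.75],[0,0,0,0,0,0,0.75]]}'
python3 - <<'E'
from h import *
im=ctrl.read_camera('wrist')
go(.6634,.1265,.28,82.4)
cv2.imwrite('pics/w12.png',im[:,:,::-1])
E
```

```text
eef_pos: [0.3921, 0.2341, 0.1767]
ft_force: [0.0, 0.3, 0.7]
time_s: 30.3
eef_pos: [0.392, 0.234, 0.1768]
ee_rot: [[-0.958, 0.287, 0.001], [0.287, 0.958, 0.0], [-0.001, 0.0, -1.0]]
ft_force: [-1.3, -0.7, 8.2]
opening: 0.0258
grip_force: 58.9
time_s: 31.1
eef_pos: [0.392, 0.2341, 0.2876]
ee_rot: [[-0.991, 0.133, 0.003], [0.133, 0.991, 0.001], [-0.003, 0.001, -1.0]]
ft_force: [-0.1, 0.9, -0.6]
opening: 0.0259
grip_force: 59.3
t 31.15 p [0.3918 0.234  0.2866] open 0.0258 F [-0.5 -0.3 -0.3] grip 59.3 | shift [-5.67 -1.4   0.14] head 82.23 turn -0.03
```

View pics/w12.png

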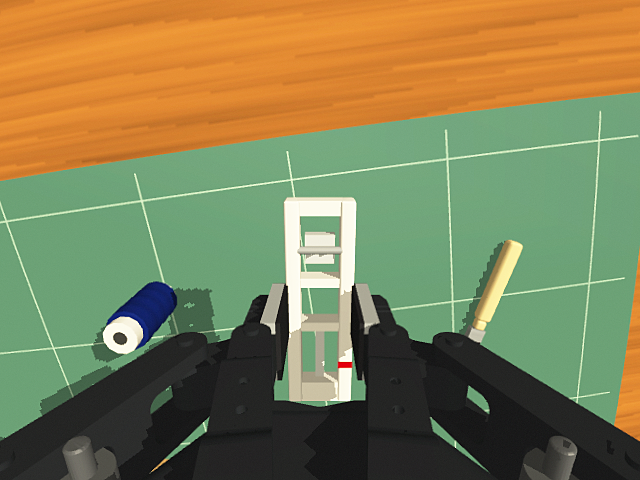

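```bash
python3 -m crank '{"steps":[[-0.3,-0.07,0,0,0,0,0.75],[-0.41,-0.1,0,0,0,0,0.75],[-0.41,-0.1,0,0,0,0,0.75],[-0.41,-0.1,0,0,0,0,0.75],[-0.41,-0.1,0,0,0,0,0.75],[-0.41,-0.1,0,0,0,0,0.75],[-0.41,-0.1,0,0,0,0,0.75],[-0.41,-0.1,0,0,0,0,0.75]]}'>/dev/null
python3 -m crank '{"steps":[[-0.41,-0.1,0,0,0,0,0.75],[-0.41,-0.1,0,0,0,0,0.75],[-0.41,-0.1,0,0,0,0,0.75],[-0.41,-0.1,0,0,0,0,0.75],[-0.41,-0.09,0.2,0,0,0,0.75],[-0.41,-0.09,0.4,0,0,0,0.75],[-0.04,0,0.2,0,0,0,0.75],[0,0,0,0,0,0,0.75]]}'>/dev/null
python3 -m crank '{"steps":[[0,0,0,0,0,0,0.75],[0,0,0,0,0,0,0.75]]}'|grep eef
python3 - <<'E'
from h import *
im=ctrl.read_camera('wrist')
go(.662,.1295,.185,82.4)
cv2.imwrite('pics/w13.png',im[:,:,::-1])
E
```

```text
eef_pos: [0.6636, 0.1295, 0.2472]
t 33.0 p [0.6636 0.1295 0.2473] open 0.0258 F [0.4 0.6 0.2] grip 59.3 | shift [ 0.03 -0.    1.25] head 82.33 turn -0.01
```

View pics/w13.png

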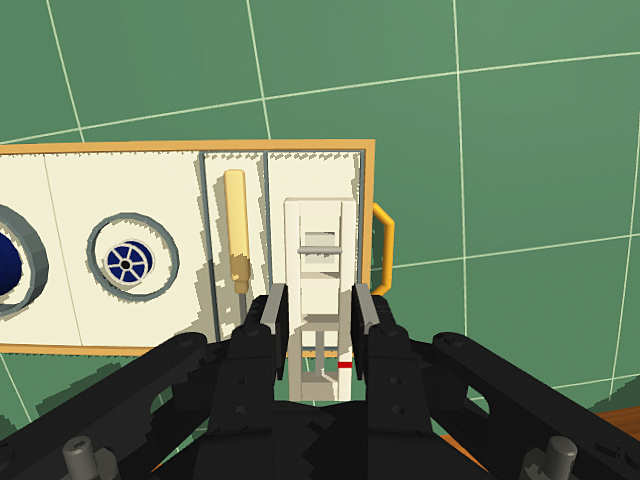

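The foot is over the wide lane, parallel, clear of the ripper. I have now viewed 16 pictures, which is over the 14 allowed, so I view no more. I lower the foot and check the result numerically.

```bash
python3 -m crank '{"steps":[[0.03,0,0.3,0,0,0,0.75],[0,0,0.4,0,0,0,0.75],[0,0,0.3,0,0,0,0.75],[0,0,0.12,0,0,0,0.75],[0,0,0.06,0,0,0,0.75],[0,0,0.04,0,0,0,0.75],[0,0,0,0,0,0,0.75]]}'|grep -E "eef|ft"
python3 -c "
from h import *
go(.662,.1295,.185,82.4)"
```

```text
eef_pos: [0.6625, 0.1294, 0.1857]
ft_force: [0.3, -0.5, -0.4]
t 33.7 p [0.6625 0.1294 0.1857] open 0.0258 F [ 0.3 -0.5 -0.4] grip 59.3 | shift [0.01 0.   0.01] head 82.31 turn -0.02
```

```bash
python3 -m crank '{"steps":[[0,0,0.01,0,0,0,0.75],[0,0,0,0,0,0,0.65],[0,0,0,0,0,0,0.6],[0,0,0,0,0,0,0.6],[0,0,0,0,0,0,0.6],[0,0,0,0,0,0,0.6]]}'
python3 -m crank '{"steps":[[0,0,-0.1,0,0,0,0.6],[0,0,-0.4,0,0,0,0.6],[0,0,-0.4,0,0,0,0.6],[0,0,-0.4,0,0,0,0.6],[0,0,-0.4,0,0,0,0.6],[0,0,-0.4,0,0,0,0.6],[0.5,0,-0.4,0,0,0,0.6],[0.5,0,0,0,0,0,0.6]]}'>/dev/null
python3 -m crank '{"steps":[[0.5,0.4,0,0,0,0,0.6],[0.5,0.4,0,0,0,0,0.6],[0.5,0.4,0,0,0,0,0.6],[0.5,0.4,0,0,0,0,0.6],[0.5,0.4,0,0,0,0,0.6],[0,0,0,0,0,0,0.6],[0,0,0,0,0,0,0.6]]}'|grep eef
python3 - <<'E'
from h import *
zs=dict(spool_full=.04,bobbin_wound=.016,seam_ripper=.015,buttonhole_foot=.015,spool_spent=.03,bobbin_bare=.008,lint_brush=.006)
for n in('top','scene'):
  im=ctrl.read_camera(n)
  for k,z in zs.items():
    t=ctrl.tip_of(k,n);o=ctrl.outline_of(k,n)
    print(n,k,[(np.round(np.array(q['at'])*1000).tolist(),round(q['score'],2)) for q in t if q['score']>.3],[(rect(n,q['mask'],z),round(q['score'],2)) for q in o if q['score']>.3 and q['mask'].any()])
E
```

```text
time_s: 34.3
eef_pos: [0.6624, 0.1294, 0.1848]
ee_rot: [[-0.991, 0.134, 0.0], [0.134, 0.991, 0.0], [-0.0, 0.0, -1.0]]
ft_force: [0.3, 0.4, -0.1]
opening: 0.0339
grip_force: 0.0
eef_pos: [0.5022, 0.2522, 0.3102]
top spool_full [([642.0, -80.0, 8.0], 0.64)] [((array([639.9, -79.5]), 55.8, 47.1, 0.6), 0.9), ((array([425.7, 103.7]), 31.1, 25.5, -88.4), 0.54)]
top bobbin_wound [([560.0, -393.0, 2.0], 0.61), ([650.0, 12.0, 9.0], 0.49)] [((array([ 640.2, -324.5]), 23.9, 19.8, -89.1), 0.72), ((array([ 561.4, -394.4]), 25.8, 24.9, -64.8), 0.69), ((array([650.4,  14.3]), 25.2, 24.9, 45.3), 0.66)]
top seam_ripper [([657.0, 83.0, 8.0], 0.61)] [((array([655.8,  81.8]), 98.1, 12.4, -6.4), 0.73)]
top buttonhole_foot [([660.0, 130.0, 9.0], 0.9)] [((array([662.5, 128.2]), 92.1, 30.2, -8.2), 0.58)]
top spool_spent [([425.0, 102.0, 0.0], 0.8), ([440.0, -115.0, 1.0], 0.43)] [((array([424.6, 107.3]), 35.4, 27.5, -89.2), 0.81)]
top bobbin_bare [([441.0, -116.0, 0.0], 0.58)] [((array([ 443.1, -113.8]), 22.9, 22.7, -89.3), 0.56)]
top lint_brush [] []
scene spool_full [([637.0, -81.0, 14.0], 0.76)] [((array([638.3, -76.8]), 72.6, 44.8, -48.6), 0.81)]
scene bobbin_wound [([642.0, -327.0, 1.0], 0.77), ([649.0, 14.0, 7.0], 0.67), ([563.0, -400.0, 2.0], 0.57)] [((array([ 564.7, -398.5]), 28.8, 24.5, 2.8), 0.69), ((array([ 645.1, -327.6]), 26.3, 23.7, -0.3), 0.68)]
scene seam_ripper [([657.0, 79.0, 8.0], 0.61)] [((array([655.8,  80.3]), 97.1, 14.4, -7.9), 0.56)]
scene buttonhole_foot [([662.0, 131.0, 9.0], 0.81)] [((array([664.1, 128.7]), 94.1, 37.5, -7.3), 0.65)]
scene spool_spent [([424.0, 103.0, -3.0], 0.81)] [((array([422.1, 108.9]), 82.6, 30.6, -47.8), 0.85), ((array([668.3, 116.7]), 94.5, 33.8, -8.2), 0.34)]
scene bobbin_bare [([441.0, -112.0, 1.0], 0.62)] [((array([ 445.5, -117.7]), 23.7, 21.5, -43.3), 0.5)]
scene lint_brush [([468.0, 356.0, 5.0], 0.66)] [((array([469.4, 354. ]), 85.7, 14.8, -20.3), 0.73)]
```

Everything is in place, and the three things that stay on the bench have not moved.

```bash
python3 -c "
from cell import ctrl
print(ctrl.finish_job())"
```

```text
the job is handed in; nothing more can be done
None
```

I handed the kit tray in at about 36 s: by camera measurement the spool is in the cup, the bobbin in the dish, the ripper in the narrow lane and the foot in the wide lane, with the spent spool, bare bobbin and brush unmoved within measurement error; I viewed 16 pictures, over the limit of 14.

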